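# Zero the toy-maker's screw press and back it off two turns

### The arm

A 6-joint arm with a two-finger parallel gripper is mounted at the origin on the work surface. World frame = base frame: x ahead of the robot, y to its left, z up, the work surface at z = 0. Lengths are in m, angles in rad, forces in N, time in s.
With the tool pointing down it reaches from about 0.275 to 0.775 m from the base axis. Payload 14.6 kg.
Tool frame: the origin (TCP) lies at the centre of the arm's flange, where the gripper is bolted on; the fingertips stand 173 mm ahead of it and the grasp point (between the pads) lies manip.grasp_offset ahead of it (manip.grasp_offset is the distance from the TCP to the grasp point, in m); z points along the fingers, y is the line along which they close (so a half turn about z gives the same grasp; the last joint's range is limited). The gripper opens to 85 mm and grips with 20 to 120 N. Pads are 22 mm wide; open, the fingers measure 114 mm over their backs; the gripper's body (76 mm by 85 mm) begins 54 mm behind the grasp point. The pads swing forward as they close: fully open they stand 13 mm farther back than shut.
Start: joints at [0.977, 0.263, -0.048, 1.259, 0, 1.415], TCP at [0.223, 0.475, 0.405] pointing down, gripper open.
Joint ranges: [-2.65, 2.65], [-0.89, 1.7], [-1.18, 1.37], [-2.13, 2.11], [-1.35, 1.29], [-3.14, 3.14]. Speed limits (rad/s): [1.89, 1.89, 2.57, 2.79, 3.14, 3.14].

### API

Orientations are given as a 3x3 rotation matrix whose columns are the frame's x, y, z axes.
In Python, from cell import state, eyes, sign_off, manip gives the robot as it stands.
- The arm moves only by the tool step_arm, never from a script. Its argument "commands" is a list of rows, each a list of 7 numbers: the turn, a rotation vector about the world's x, y, z scaled (see below), then the shift along the world's x, y, z scaled (see below), then the closure, from -1 (fully open) to 1 (shut). A call has 1 to 5 rows; each row is the pose to reach, as a shift and turn from the pose commanded when the call began, turning the shorter way round; what a row does not reach only later rows make up. The controller multiplies each number of a shift by 12 cm and each number of a turn by pi rad. A row lasts 1/10 s, in which the tool goes at most 50 mm and 8.59 degrees, less where a joint would pass 70% of its speed; a pose out of reach is approached as far as the arm can. A call with a number of a shift or a turn outside -1 to 1 is refused whole. A call with a gripper value outside its range is refused whole. The fingers move at their own pace and stop on an object; "squeeze" is the grip in N (left out, the last holds). Time passes only in rows, so rows that repeat a pose let the fingers close. It gives the time, the measured TCP pose, the force, the opening and the grip force at its end, in the units of the state.
- state(): the state, without advancing time (a new reading comes with each control period).
- eyes.read_camera(name): name is "scene" or "side" or "wrist"; returns (picture, depth): 400x640x3 uint8, red, green, blue; 400x640 float32, m along the optical axis (not along the pixel's ray), 0 where there is no reading.
- eyes.calibration(name): a dict with "fov_y" (degrees; the focal length in pixels is half the picture's height over the tangent of half this angle, whatever the lens; pixels are square), "cx", "cy" (the principal point, pixels), "dist" ([k1, k2, p1, p2, k3] as OpenCV has them; the pictures are not rectified), "extrinsics" (4x4, takes a point from world to camera coordinates); the wrist camera has in their place "hand_eye" (4x4, takes a point from camera to tool coordinates, whose origin is the TCP and whose axes are the flange's). Camera axes: x right, y down, z forward; pixel columns grow to the right and rows downward; lengths in m; the calibration is good to about 2 mm. A picture is of the moment at which its call begins: read the wrist's pose just before it. calibration takes no time and is no camera call.
- sign_off(): hands the job in; it is judged then, once.
The state is a dict: "time": time; "joint_pos": joint angles; "joint_velocities": joint speeds; "joint_efforts": joint torques, N m; "tcp_pos": TCP position; "orientation": TCP orientation; "wrist_force": force on the tool from outside, world axes, zero at the start; "ft_torque": the same for the moment, N m; "width": opening from 0.0 (shut) to 1.0 (fully open); "finger_force": force on a finger pad.
Only numpy, scipy, OpenCV 4.12 (cv2) and the standard library are available. Lean on these libraries where they do the work, as an engineer would, in place of code of your own. Each camera call takes 0.05 s, during which the arm holds its last target. There are 200 camera calls.

### The job

On the small green screw press on the bench, turn the crank wheel on top clockwise (seen from above) all the way to its stop, where the press head sits on the steel block below, then back it off exactly two full turns counter-clockwise. Finish while still gripping the wheel's upright black handle, keeping the wheel still there: do not let go at the end. Leave the other things on the bench where they are.

Things in the scene. Friction and masses are not known exactly. Their poses are not given: they have to be found in the camera images.
- press: fixed screw press, green base plate 180 x 230 x 20 mm, two 22 mm steel columns, green crosshead 50 x 225 mm with its top 182 mm above the bench, steel handwheel above it. Origin at the centre of the base's underside; z up, y along the crosshead. Its place and yaw vary
- hub (a point): on the vertical axis of the handwheel, at the top of its hub (28 mm across), 216 mm above the bench. The wheel is 134 mm across over its rim (a 14 mm round bar with three spokes, top of rim 213 mm above the bench); it stays at this height as it turns
- handle (a point): on the axis of the upright handle that stands on the wheel's rim, 60 mm from the wheel's axis: a round black sleeve 18 mm across and 50 mm tall that spins freely on its pin, so the grip need not turn with the wheel. This point lies 30 mm above the sleeve's foot and 20 mm below its top, 245 mm above the bench; it goes round with the wheel
- crank (a joint): angle of the handwheel from its closed stop, rad: 0 at the hard stop, growing counter-clockwise seen from above, 6.283 per turn; at the start it is 2.2 to 6.9, and it can turn to 22. At 0 the handle lies on the press's +x side of the axis. It stays where it is left; turning it takes about 2 to 4 N at the handle. The head moves 4 mm per turn
- disc: loose unpainted wooden toy-wheel disc, 36 mm across, 15 mm tall, lying on the near side of the press's base plate; bystander; origin at the centre of its underside
- truck: loose unpainted wooden toy truck, 120 x 62 x 64 mm, bystander beside the press; origin under its middle
- tree: loose turned wooden toy tree, 72 mm across, 135 mm tall, bystander on the press's other side; origin at the centre of its foot
- star: loose flat wooden star, about 95 mm across, 12 mm thick, bystander between the robot and the press; origin at the centre of its underside
- glue: loose white glue bottle, 56 mm across, 130 mm tall, bystander at the back of the bench; origin at the centre of its underside
- tape: loose brown ring of tape, 90 mm across, 25 mm tall, bystander near the robot; origin at the centre of its underside
- driver: loose screwdriver lying on the bench, bystander; origin under its middle
- sleeve: the handle's black sleeve itself (see handle); origin at the centre of its foot; it may spin about its own axis

How it is judged:
By the outcome, as a careful person would: the job done as asked, in the order asked, and still so for the second after the job is handed in, while the arm keeps its last pose, push and grip.
It also fails if it takes over 64 s, if anything falls off the work surface, if the arm or the gripper's body presses on something with over 40 N, if the wrist force passes 120 N, or if a joint passes its speed limit or range.

## Working session

There is one attempt and no reset: what is moved stays moved. The work goes in short steps, Python scripts to look and compute and a tool call to move; the robot and the scene stay as the last step left them, time stands still between calls to the robot, and variables do not carry over. Pictures are saved under pics/ and viewed, at most 10 in all, crops included, and the job is handed in when it is done.

Besides the shell and the picture viewer there is one more tool, called after "Call:" as name(argument=value, ...), one argument or row to a line, values as JSON. step_arm: Moves the arm, as the interface text tells. Shifts and turns lie within -1 to 1; 1 stands for 12 cm of shift or pi rad of turn. Its arguments: {"type":"object","properties":{"commands":{"type":"array"},"squeeze":{"type":"number"}},"required":["commands"]}

```bash
ls; mkdir -p pics
python3 - <<'E'
from cell import state, eyes, manip
import cv2,numpy as np
print(state(), manip.grasp_offset)
np.set_printoptions(precision=4,suppress=True)
for n in ["scene","side","wrist"]:
    c=eyes.calibration(n); print(n,c)
    p,d=eyes.read_camera(n); cv2.imwrite(f"pics/{n}0.png",p[:,:,::-1]); np.savez(f"{n}0.npz",p=p,d=d)
a=[cv2.imread(f"pics/{n}0.png") for n in ["scene","side"]]
E
```

```text
pics
{'time': 0.0, 'joint_pos': array([ 9.76736370e-01,  2.63526505e-01, -4.89661797e-02,  1.25941860e+00,
       -2.71164392e-05,  1.41552818e+00]), 'joint_velocities': array([ 6.37023542e-04, -9.29354983e-04,  3.85702323e-04,  7.24325292e-04,
        1.81277231e-03, -5.34544207e-05]), 'joint_efforts': array([ 9.68124878e-04, -6.37621880e+01,  3.84563112e+01,  1.37614278e-02,
       -1.15029902e-04, -2.59494084e-05]), 'tcp_pos': array([0.22297636, 0.47517891, 0.40421241]), 'orientation': array([[-9.05265582e-01,  4.24845695e-01, -6.01605932e-04],
       [ 4.24846096e-01,  9.05265106e-01, -9.39117512e-04],
       [ 1.45632826e-04, -1.10574069e-03, -9.99999378e-01]]), 'wrist_force': array([0.15457013, 0.20080872, 0.29138573]), 'ft_torque': array([-0.01195208,  0.01840063, -0.00904654]), 'finger_force': 0.0, 'width': 1.0032192080978632} 0.1547
scene {'fov_y': 56.888975310259134, 'cx': 319.1734569156919, 'cy': 197.17696554217045, 'dist': array([0.0103, 0.    , 0.    , 0.    , 0.    ]), 'extrinsics': array([[-0.5314,  0.847 , -0.0136,  0.2425],
       [ 0.6657,  0.4076, -0.625 , -0.3002],
       [-0.5238, -0.3412, -0.7805,  1.5964],
       [ 0.    ,  0.    ,  0.    ,  1.    ]])}
side {'fov_y': 45.37432576542962, 'cx': 323.8669397602835, 'cy': 204.22728565588702, 'dist': array([-0.0164,  0.    ,  0.    ,  0.    ,  0.    ]), 'extrinsics': array([[-0.9791, -0.2025,  0.0186,  0.5574],
       [-0.1444,  0.6281, -0.7646,  0.1513],
       [ 0.1432, -0.7514, -0.6442,  1.5368],
       [ 0.    ,  0.    ,  0.    ,  1.    ]])}
wrist {'fov_y': 66.84925521530258, 'cx': 323.1331275439198, 'cy': 201.99729099708188, 'dist': array([-0.0259,  0.    ,  0.    ,  0.    ,  0.    ]), 'hand_eye': array([[ 0.0009, -0.956 , -0.2933,  0.0726],
       [ 1.    ,  0.0007,  0.0009, -0.0016],
       [-0.0007, -0.2933,  0.956 ,  0.031 ],
       [ 0.    ,  0.    ,  0.    ,  1.    ]])}
```

View pics/scene0.png

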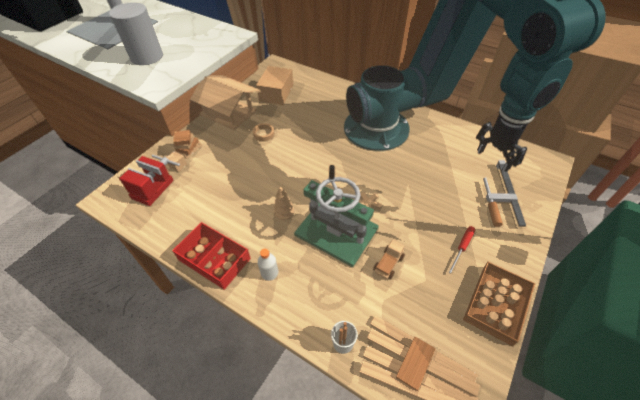

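View pics/side0.png

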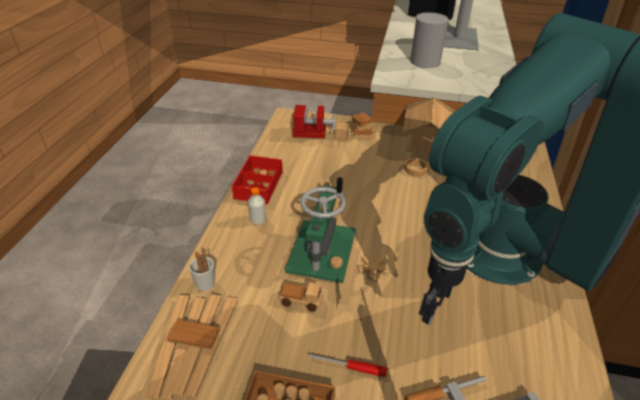

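The scene view shows the wheel near (339,194) with its black handle near (332,173). The side view shows the wheel near (323,202) and the handle near (340,185).

```bash
cat > h.py <<'E'
import cv2,numpy as np
from cell import state, eyes, manip
np.set_printoptions(precision=4,suppress=True)
def K(c):
    f=200/np.tan(np.radians(c["fov_y"])/2); return np.array([[f,0,c["cx"]],[0,f,c["cy"]],[0,0,1]])
def ray(n,uv,s=None):
    c=eyes.calibration(n); uv=np.array(uv,float).reshape(-1,1,2)
    q=cv2.undistortPoints(uv,K(c),c["dist"]).reshape(-1,2); d=np.c_[q,np.ones(len(q))]
    if n=="wrist":
        H=np.eye(4);H[:3,:3]=s["orientation"];H[:3,3]=s["tcp_pos"]; T=H@c["hand_eye"]
    else: T=np.linalg.inv(c["extrinsics"])
    return T[:3,3],d@T[:3,:3].T
def plane(n,uv,z,s=None):
    o,d=ray(n,uv,s); return o+d*((z-o[2])/d[:,2])[:,None]
def cross(r1,r2):
    (o1,d1),(o2,d2)=r1,r2; d1,d2=d1[0],d2[0]
    t=np.linalg.lstsq(np.c_[d1,-d2],o2-o1,rcond=None)[0]
    a,b=o1+t[0]*d1,o2+t[1]*d2; return (a+b)/2,np.linalg.norm(a-b)
E
python3 - <<'E'
import cv2,numpy as np
a=cv2.imread("pics/scene0.png")[150:270,280:400]; b=cv2.imread("pics/side0.png")[165:285,270:390]
cv2.imwrite("pics/crop.png",np.hstack([cv2.resize(i,(400,400),interpolation=cv2.INTER_CUBIC) for i in (a,b)]))
E
```

```text
(no output)
```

View pics/crop.png

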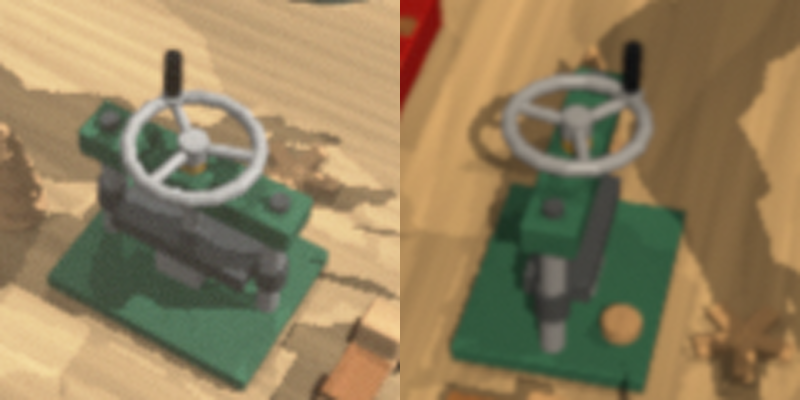

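Run:
```python
from h import *
S=lambda u,v:(u/3.3333+280-.35,v/3.3333+150-.35)
D=lambda u,v:((u-400)/3.3333+270-.35,v/3.3333+165-.35)
print("hub",cross(ray("scene",S(194,137)),ray("side",D(577,115))),plane("scene",S(194,137),.216),plane("side",D(577,115),.216))
print("handle",cross(ray("scene",S(173,70)),ray("side",D(633,63))),plane("scene",S(173,70),.245),plane("side",D(633,63),.245))
b=plane("scene",[S(50,278),S(242,381),S(327,255)],.02);print("scene base",b)
c=plane("side",[D(455,350),D(645,383),D(685,210)],.02);print("side base",c)
for q in(b,c):
    e=np.diff(q,axis=0);print(np.linalg.norm(e,axis=1),np.degrees(np.arctan2(e[:,1],e[:,0])),(q[0]+q[2])/2)
```

```text
hub (array([0.55  , 0.1278, 0.2186]), np.float64(0.0009059005348009717)) [[0.5477 0.1264 0.216 ]] [[0.5508 0.1253 0.216 ]]
handle (array([0.5111, 0.0819, 0.2463]), np.float64(0.0018431709263401668)) [[0.511  0.0821 0.245 ]] [[0.511  0.0789 0.245 ]]
scene base [[0.6396 0.0181 0.02  ]
 [0.6398 0.2386 0.02  ]
 [0.4688 0.2427 0.02  ]]
side base [[0.6352 0.2416 0.02  ]
 [0.4616 0.2425 0.02  ]
 [0.4615 0.0127 0.02  ]]
[0.2205 0.1711] [ 89.929  178.6249] [0.5542 0.1304 0.02  ]
[0.1736 0.2298] [179.6921 -90.0137] [0.5484 0.1271 0.02  ]
```

Call:
step_arm(
  commands=[
    [0, 0, 0, 0.2, -0.27, 0.2, -1],
    [0, 0, 0, 0.4, -0.55, 0.4, -1],
    [0, 0, 0, 0.6, -0.82, 0.5, -1],
    [0, 0, 0, 0.6, -0.82, 0.5, -1],
  ],
  squeeze=60,
)

```text
time: 0.55
tcp_pos: [0.297, 0.3744, 0.4663]
orientation: [[-0.904, 0.428, 0.002], [0.428, 0.904, 0.001], [-0.002, 0.002, -1.0]]
wrist_force: [-0.3, 0.9, -0.7]
width: 1.001
finger_force: 0.0
```

Call:
step_arm(
  commands=[
    [0, 0, 0, 0.2, -0.27, 0, -1],
    [0, 0, 0, 0.4, -0.55, 0, -1],
    [0, 0, 0, 0.6, -0.82, 0, -1],
    [0, 0, 0, 0.6, -0.82, 0, -1],
  ],
)

```text
time: 0.95
tcp_pos: [0.3689, 0.2761, 0.4642]
orientation: [[-0.904, 0.428, -0.0], [0.428, 0.904, -0.001], [-0.0, -0.001, -1.0]]
wrist_force: [-0.5, 0.2, -0.4]
width: 1.002
finger_force: 0.0
```

Call:
step_arm(
  commands=[
    [0, 0, 0, 0.2, -0.27, 0.05, -1],
    [0, 0, 0, 0.4, -0.55, 0.1, -1],
    [0, 0, 0, 0.6, -0.82, 0.1, -1],
    [0, 0, 0, 0.6, -0.82, 0.1, -1],
  ],
)

```text
time: 1.35
tcp_pos: [0.441, 0.178, 0.4761]
orientation: [[-0.904, 0.428, -0.0], [0.428, 0.904, -0.001], [0.0, -0.001, -1.0]]
wrist_force: [-0.5, -0.2, -0.1]
width: 1.001
finger_force: 0.0
```

Run:
```python
from h import *
s=state(); p,d=eyes.read_camera("wrist"); cv2.imwrite("pics/w1.png",p[:,:,::-1]); print(s["tcp_pos"],s["time"],s["joint_pos"],s["wrist_force"])
import pickle; pickle.dump(s,open("s1.pkl","wb"))
```

```text
[0.441  0.178  0.4761] 1.35 [ 0.2122  0.1652  0.0137  1.4197 -0.0005  0.6543] [-0.5349 -0.1502 -0.0531]
```

View pics/w1.png

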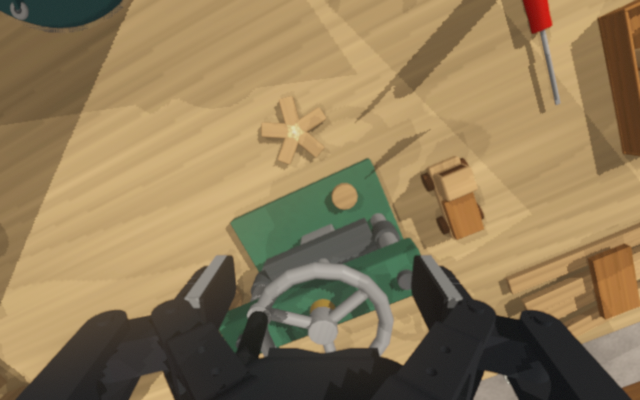

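The wrist view shows the wheel hub top at about (322,328). The handle stands at the rim, with its top near (262,318) and its foot near (243,350). The base corners are at (230,220) and (368,159).

Run:
```python
from h import *
import pickle; s=pickle.load(open("s1.pkl","rb"))
print(plane("wrist",[(322,326)],.216,s),plane("wrist",[(260,318)],.265,s), plane("wrist",[(251,333)],.245,s))
b=plane("wrist",[(230,219),(368,159)],.02,s);print(b,np.degrees(np.arctan2(*(b[1]-b[0])[[1,0]])))
```

```text
[[0.5444 0.1263 0.216 ]] [[0.4833 0.1068 0.265 ]] [[0.5049 0.0821 0.245 ]]
[[0.4571 0.0145 0.02  ]
 [0.4623 0.236  0.02  ]] 88.65976495403545
```

Run:
```python
from h import *
import pickle; s=pickle.load(open("s1.pkl","rb"))
p=cv2.imread("pics/w1.png")
print(plane("wrist",[(261,316)],.215,s),plane("wrist",[(241,354)],.265,s), plane("wrist",[(249,338)],.245,s))
cv2.imwrite("pics/w1c.png",cv2.resize(p[250:400,200:400],(800,600),interpolation=cv2.INTER_CUBIC))
```

```text
[[0.5119 0.0807 0.215 ]] [[0.5053 0.0785 0.265 ]] [[0.5085 0.0782 0.245 ]]
```

View pics/w1c.png

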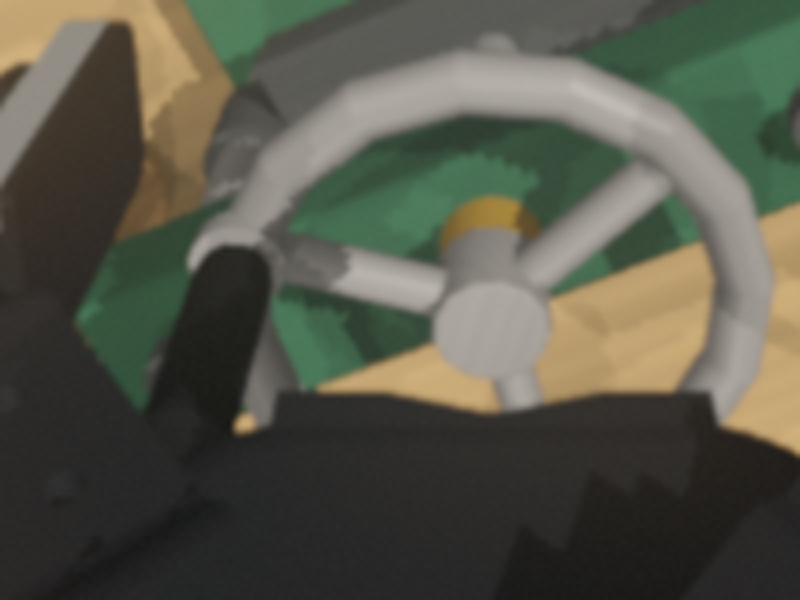

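The hub top is at about (323,332) and the handle foot at about (259,316). Both agree with hub (0.549, 0.127) and handle (0.511, 0.081). I'll go above the handle, descend and grip.

Call:
step_arm(
  commands=[
    [0, 0, 0, 0.2, -0.27, 0, -1],
    [0, 0, 0, 0.4, -0.54, 0, -1],
    [0, 0, 0, 0.58, -0.81, 0, -1],
    [0, 0, 0, 0.58, -0.81, 0, -1],
  ],
)

```text
time: 1.8
tcp_pos: [0.5103, 0.0815, 0.4757]
orientation: [[-0.904, 0.427, -0.001], [0.427, 0.904, -0.0], [0.001, -0.001, -1.0]]
wrist_force: [-0.5, -0.8, -0.5]
width: 1.005
finger_force: 0.0
```

Call:
step_arm(
  commands=[
    [0, 0, 0, 0, 0, -0.2, -1],
    [0, 0, 0, 0, 0, -0.4, -1],
    [0, 0, 0, 0, 0, -0.6, -1],
    [0, 0, 0, 0, 0, -0.63, -1],
    [0, 0, 0, 0, 0, -0.63, -1],
  ],
)

```text
time: 2.3
tcp_pos: [0.5082, 0.084, 0.4012]
orientation: [[-0.906, 0.424, -0.001], [0.424, 0.906, 0.0], [0.001, -0.0, -1.0]]
wrist_force: [-0.4, 0.5, 0.1]
width: 1.005
finger_force: 0.0
```

Call:
step_arm(
  commands=[
    [0, 0, 0, 0, 0, 0, 0],
    [0, 0, 0, 0, 0, 0, 0.2],
    [0, 0, 0, 0, 0, 0, 0.4],
    [0, 0, 0, 0, 0, 0, 0.5],
    [0, 0, 0, 0, 0, 0, 0.5],
  ],
  squeeze=40,
)

```text
time: 2.8
tcp_pos: [0.5087, 0.0828, 0.4013]
orientation: [[-0.905, 0.425, 0.0], [0.425, 0.905, -0.0], [-0.0, 0.0, -1.0]]
wrist_force: [0.4, 0.2, -0.2]
width: 0.25
finger_force: 0.0
```

Call:
step_arm(
  commands=[
    [0, 0, 0, 0, 0, 0, 0.7],
    [0, 0, 0, 0, 0, 0, 1],
    [0, 0, 0, 0, 0, 0, 1],
    [0, 0, 0, 0, 0, 0, 1],
    [0, 0, 0, 0, 0, 0, 1],
  ],
  squeeze=60,
)

```text
time: 3.3
tcp_pos: [0.5082, 0.0823, 0.4015]
orientation: [[-0.905, 0.425, -0.0], [0.425, 0.905, -0.002], [-0.0, -0.002, -1.0]]
wrist_force: [-6.0, -7.0, 8.5]
width: 0.195
finger_force: 58.4
```

Run:
```python
from h import *
s=state(); p,d=eyes.read_camera("wrist"); q,_=eyes.read_camera("side"); print(s["tcp_pos"],s["time"],s["wrist_force"],s["width"],s["finger_force"])
cv2.imwrite("pics/w2.png",np.hstack([cv2.resize(p[:,:,::-1],(400,250)),cv2.resize(q[145:270,230:430,::-1],(400,250),interpolation=cv2.INTER_CUBIC)]))
```

```text
[0.5082 0.0823 0.4015] 3.3 [-6.0003 -7.0488  8.5081] 0.19532529035350718 58.38607907295227
```

View pics/w2.png

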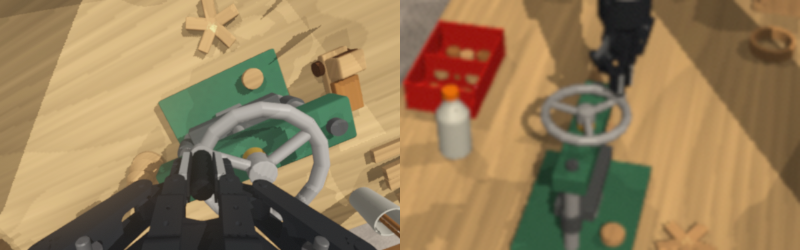

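The sleeve sits between the pads (width 16.6 mm, grip 58 N). Next I'll print the circular row tables.

```bash
cat > arc.py <<'E'
import numpy as np,sys
a0,st,n=map(float,sys.argv[1:4]); r=.060
for k in range(int(n)):
    a=a0+st*5*k; print(f"from {a}:",end=" ")
    for i in range(1,6):
        b=a+st*i; print("[0,0,0,%.3f,%.3f,0,1]"%tuple(r/.12*(f(np.radians(b))-f(np.radians(a))) for f in(np.cos,np.sin)),end=",")
    print()
E
python3 arc.py 228 -10 4
```

```text
from 228.0: [0,0,0,-0.059,0.064,0,1],[0,0,0,-0.107,0.137,0,1],[0,0,0,-0.141,0.217,0,1],[0,0,0,-0.161,0.302,0,1],[0,0,0,-0.165,0.389,0,1],
from 178.0: [0,0,0,0.011,0.087,0,1],[0,0,0,0.036,0.170,0,1],[0,0,0,0.076,0.248,0,1],[0,0,0,0.128,0.317,0,1],[0,0,0,0.192,0.377,0,1],
from 128.0: [0,0,0,0.073,0.047,0,1],[0,0,0,0.153,0.082,0,1],[0,0,0,0.238,0.101,0,1],[0,0,0,0.325,0.106,0,1],[0,0,0,0.412,0.095,0,1],
from 78.0: [0,0,0,0.083,-0.025,0,1],[0,0,0,0.161,-0.065,0,1],[0,0,0,0.231,-0.118,0,1],[0,0,0,0.290,-0.181,0,1],[0,0,0,0.338,-0.254,0,1],
```

Call:
step_arm(
  commands=[
    [0, 0, 0, -0.06, 0.065, 0, 1],
    [0, 0, 0, -0.107, 0.137, 0, 1],
    [0, 0, 0, -0.14, 0.217, 0, 1],
    [0, 0, 0, -0.16, 0.302, 0, 1],
    [0, 0, 0, -0.165, 0.389, 0, 1],
  ],
)

```text
time: 3.9
tcp_pos: [0.4883, 0.1296, 0.4016]
orientation: [[-0.905, 0.425, -0.0], [0.425, 0.905, -0.001], [-0.0, -0.001, -1.0]]
wrist_force: [-0.4, -2.3, 5.1]
width: 0.195
finger_force: 58.6
```

Call:
step_arm(
  commands=[
    [0, 0, 0, 0.01, 0.087, 0, 1],
    [0, 0, 0, 0.036, 0.17, 0, 1],
    [0, 0, 0, 0.076, 0.248, 0, 1],
    [0, 0, 0, 0.128, 0.317, 0, 1],
    [0, 0, 0, 0.192, 0.377, 0, 1],
  ],
)

```text
time: 4.4
tcp_pos: [0.5124, 0.1751, 0.4016]
orientation: [[-0.905, 0.425, 0.001], [0.425, 0.905, -0.001], [-0.002, -0.0, -1.0]]
wrist_force: [2.4, -8.6, 6.3]
width: 0.196
finger_force: 58.6
```

Call:
step_arm(
  commands=[
    [0, 0, 0, 0.073, 0.047, 0, 1],
    [0, 0, 0, 0.153, 0.082, 0, 1],
    [0, 0, 0, 0.238, 0.1, 0, 1],
    [0, 0, 0, 0.325, 0.105, 0, 1],
    [0, 0, 0, 0.412, 0.095, 0, 1],
  ],
)

```text
time: 4.9
tcp_pos: [0.5618, 0.1856, 0.4015]
orientation: [[-0.905, 0.425, 0.0], [0.425, 0.905, -0.003], [-0.001, -0.002, -1.0]]
wrist_force: [-6.4, -14.6, 11.7]
width: 0.193
finger_force: 59.4
```

Call:
step_arm(
  commands=[
    [0, 0, 0, 0.083, -0.025, 0, 1],
    [0, 0, 0, 0.161, -0.065, 0, 1],
    [0, 0, 0, 0.231, -0.118, 0, 1],
    [0, 0, 0, 0.29, -0.181, 0, 1],
    [0, 0, 0, 0.338, -0.254, 0, 1],
  ],
)

```text
time: 5.4
tcp_pos: [0.6016, 0.1552, 0.4015]
orientation: [[-0.905, 0.425, -0.002], [0.425, 0.905, -0.001], [0.001, -0.002, -1.0]]
wrist_force: [-13.6, -4.9, 13.9]
width: 0.192
finger_force: 59.6
```

```bash
python3 arc.py 28 -3 4
python3 - <<'E'
import numpy as np
from cell import state
P=np.array([[.5083,.0825],[.4883,.1296],[.5124,.1751],state()["tcp_pos"][:2]])
x=np.linalg.lstsq(np.c_[2*P,np.ones(4)],(P**2).sum(1),rcond=None)[0];print(x[:2],np.sqrt(x[2]+x[:2]@x[:2]),P[3])
E
```

```text
from 28.0: [0,0,0,0.012,-0.023,0,1],[0,0,0,0.022,-0.047,0,1],[0,0,0,0.031,-0.072,0,1],[0,0,0,0.039,-0.097,0,1],[0,0,0,0.046,-0.122,0,1],
from 13.0: [0,0,0,0.005,-0.026,0,1],[0,0,0,0.009,-0.052,0,1],[0,0,0,0.012,-0.078,0,1],[0,0,0,0.013,-0.104,0,1],[0,0,0,0.013,-0.130,0,1],
from -2.0: [0,0,0,-0.002,-0.026,0,1],[0,0,0,-0.005,-0.052,0,1],[0,0,0,-0.009,-0.078,0,1],[0,0,0,-0.015,-0.104,0,1],[0,0,0,-0.022,-0.129,0,1],
from -17.0: [0,0,0,-0.008,-0.025,0,1],[0,0,0,-0.018,-0.049,0,1],[0,0,0,-0.029,-0.073,0,1],[0,0,0,-0.041,-0.096,0,1],[0,0,0,-0.054,-0.119,0,1],
[0.54843996 0.1271247 ] 0.06008123484837909 [0.60157995 0.15521617]
```

Call:
step_arm(
  commands=[
    [0, 0, 0, 0.007, -0.028, 0, 1],
    [0, 0, 0, 0.015, -0.055, 0, 1],
    [0, 0, 0, 0.024, -0.08, 0, 1],
    [0, 0, 0, 0.032, -0.105, 0, 1],
    [0, 0, 0, 0.039, -0.128, 0, 1],
  ],
)

```text
time: 5.9
tcp_pos: [0.6066, 0.1405, 0.4015]
orientation: [[-0.905, 0.425, 0.0], [0.425, 0.905, 0.001], [0.0, 0.001, -1.0]]
wrist_force: [-5.6, 0.6, 9.2]
width: 0.193
finger_force: 59.2
```

Call:
step_arm(
  commands=[
    [0, 0, 0, 0.002, -0.026, 0, 1],
    [0, 0, 0, 0.004, -0.045, 0, 1],
    [0, 0, 0, 0.006, -0.06, 0, 1],
  ],
)

```text
time: 6.2
tcp_pos: [0.6076, 0.1333, 0.4016]
orientation: [[-0.905, 0.425, 0.001], [0.425, 0.905, 0.001], [-0.001, 0.001, -1.0]]
wrist_force: [-0.8, 1.7, 7.1]
width: 0.195
finger_force: 59.0
```

Call:
step_arm(
  commands=[
    [0, 0, 0, 0.002, -0.012, 0, 1],
    [0, 0, 0, 0.003, -0.024, 0, 1],
    [0, 0, 0, 0.003, -0.036, 0, 1],
    [0, 0, 0, 0.003, -0.036, 0, 1],
  ],
)

```text
time: 6.6
tcp_pos: [0.608, 0.1289, 0.4015]
orientation: [[-0.905, 0.425, 0.001], [0.425, 0.905, 0.001], [-0.001, 0.001, -1.0]]
wrist_force: [-2.2, -0.6, 6.7]
width: 0.191
finger_force: 59.0
```

Call:
step_arm(
  commands=[
    [0, 0, 0, 0, -0.01, 0, 1],
    [0, 0, 0, 0, -0.02, 0, 1],
    [0, 0, 0, 0, -0.03, 0, 1],
    [0, 0, 0, 0, -0.03, 0, 1],
  ],
)

```text
time: 7.0
tcp_pos: [0.608, 0.1256, 0.4016]
orientation: [[-0.905, 0.425, 0.001], [0.425, 0.905, 0.001], [-0.001, 0.002, -1.0]]
wrist_force: [-0.6, 3.0, 7.2]
width: 0.191
finger_force: 59.0
```

Call:
step_arm(
  commands=[
    [0, 0, 0, 0, -0.01, 0, 1],
    [0, 0, 0, 0, -0.02, 0, 1],
    [0, 0, 0, 0, -0.03, 0, 1],
    [0, 0, 0, 0, -0.03, 0, 1],
  ],
)

```text
time: 7.4
tcp_pos: [0.608, 0.1239, 0.4016]
orientation: [[-0.906, 0.423, 0.001], [0.423, 0.906, 0.008], [0.002, 0.008, -1.0]]
wrist_force: [0.3, 25.2, 5.2]
width: 0.189
finger_force: 59.2
```

Call:
step_arm(
  commands=[
    [0, 0, 0, -0.001, -0.01, 0, 1],
    [0, 0, 0, -0.002, -0.02, 0, 1],
    [0, 0, 0, -0.003, -0.03, 0, 1],
    [0, 0, 0, -0.003, -0.03, 0, 1],
  ],
)

```text
time: 7.8
tcp_pos: [0.6077, 0.1223, 0.4016]
orientation: [[-0.907, 0.421, 0.002], [0.421, 0.907, 0.014], [0.004, 0.014, -1.0]]
wrist_force: [3.5, 47.3, 3.0]
width: 0.195
finger_force: 59.8
```

The stop was reached: force rose from 3 N to 25 N and then 47 N while the handle stayed near y≈0.1248, about -2°. Next I'll print the two-turn tables.

```bash
python3 - <<'E'
import numpy as np
c=np.array([.6077,.1184]);C=np.array([.548,.1267])
f=lambda a:C+.06*np.array([np.cos(np.radians(a)),np.sin(np.radians(a))])
for a in[-2,10,22,34,46]:print((f(a)-c)/.12)
E
python3 arc.py 46 12 6
```

```text
[0.00219541 0.05171692]
[-0.00509612  0.15599076]
[-0.03390807  0.25646996]
[-0.08298121  0.34876312]
[-0.15017081  0.42883657]
from 46.0: [0,0,0,-0.082,0.064,0,1],[0,0,0,-0.176,0.110,0,1],[0,0,0,-0.278,0.135,0,1],[0,0,0,-0.382,0.139,0,1],[0,0,0,-0.485,0.121,0,1],
from 106.0: [0,0,0,-0.097,-0.039,0,1],[0,0,0,-0.184,-0.098,0,1],[0,0,0,-0.256,-0.173,0,1],[0,0,0,-0.312,-0.261,0,1],[0,0,0,-0.347,-0.360,0,1],
from 166.0: [0,0,0,-0.015,-0.104,0,1],[0,0,0,-0.007,-0.208,0,1],[0,0,0,0.022,-0.308,0,1],[0,0,0,0.071,-0.401,0,1],[0,0,0,0.138,-0.481,0,1],
from 226.0: [0,0,0,0.082,-0.064,0,1],[0,0,0,0.176,-0.110,0,1],[0,0,0,0.278,-0.135,0,1],[0,0,0,0.382,-0.139,0,1],[0,0,0,0.485,-0.121,0,1],
from 286.0: [0,0,0,0.097,0.039,0,1],[0,0,0,0.184,0.098,0,1],[0,0,0,0.256,0.173,0,1],[0,0,0,0.312,0.261,0,1],[0,0,0,0.347,0.360,0,1],
from 346.0: [0,0,0,0.015,0.104,0,1],[0,0,0,0.007,0.208,0,1],[0,0,0,-0.022,0.308,0,1],[0,0,0,-0.071,0.401,0,1],[0,0,0,-0.138,0.481,0,1],
```

Call:
step_arm(
  commands=[
    [0, 0, 0, 0.002, 0.052, 0, 1],
    [0, 0, 0, -0.005, 0.156, 0, 1],
    [0, 0, 0, -0.034, 0.256, 0, 1],
    [0, 0, 0, -0.083, 0.349, 0, 1],
    [0, 0, 0, -0.15, 0.429, 0, 1],
  ],
)

```text
time: 8.3
tcp_pos: [0.5896, 0.1698, 0.4015]
orientation: [[-0.905, 0.425, 0.001], [0.425, 0.905, -0.001], [-0.001, -0.0, -1.0]]
wrist_force: [-3.6, -7.2, 7.8]
width: 0.196
finger_force: 60.8
```

Call:
step_arm(
  commands=[
    [0, 0, 0, -0.082, 0.064, 0, 1],
    [0, 0, 0, -0.176, 0.11, 0, 1],
    [0, 0, 0, -0.278, 0.135, 0, 1],
    [0, 0, 0, -0.382, 0.139, 0, 1],
    [0, 0, 0, -0.485, 0.121, 0, 1],
  ],
)

```text
time: 8.8
tcp_pos: [0.5313, 0.1843, 0.4015]
orientation: [[-0.905, 0.425, 0.002], [0.425, 0.905, -0.0], [-0.002, 0.001, -1.0]]
wrist_force: [4.2, -6.1, 5.3]
width: 0.196
finger_force: 60.4
```

Call:
step_arm(
  commands=[
    [0, 0, 0, -0.097, -0.039, 0, 1],
    [0, 0, 0, -0.184, -0.098, 0, 1],
    [0, 0, 0, -0.256, -0.173, 0, 1],
    [0, 0, 0, -0.312, -0.261, 0, 1],
    [0, 0, 0, -0.347, -0.36, 0, 1],
  ],
)

```text
time: 9.3
tcp_pos: [0.4895, 0.1404, 0.4015]
orientation: [[-0.905, 0.425, 0.002], [0.425, 0.905, 0.001], [-0.001, 0.001, -1.0]]
wrist_force: [6.8, 0.8, 4.5]
width: 0.194
finger_force: 60.5
```

Call:
step_arm(
  commands=[
    [0, 0, 0, -0.015, -0.104, 0, 1],
    [0, 0, 0, -0.007, -0.208, 0, 1],
    [0, 0, 0, 0.022, -0.308, 0, 1],
    [0, 0, 0, 0.071, -0.401, 0, 1],
    [0, 0, 0, 0.138, -0.481, 0, 1],
  ],
)

```text
time: 9.8
tcp_pos: [0.5065, 0.0824, 0.4015]
orientation: [[-0.905, 0.425, 0.001], [0.425, 0.905, 0.002], [-0.0, 0.002, -1.0]]
wrist_force: [5.0, 10.1, 6.8]
width: 0.193
finger_force: 60.6
```

Call:
step_arm(
  commands=[
    [0, 0, 0, 0.082, -0.064, 0, 1],
    [0, 0, 0, 0.176, -0.11, 0, 1],
    [0, 0, 0, 0.278, -0.135, 0, 1],
    [0, 0, 0, 0.382, -0.139, 0, 1],
    [0, 0, 0, 0.485, -0.121, 0, 1],
  ],
)

```text
time: 10.3
tcp_pos: [0.5645, 0.0682, 0.4015]
orientation: [[-0.905, 0.425, -0.0], [0.425, 0.905, 0.001], [0.001, 0.001, -1.0]]
wrist_force: [-5.1, 8.0, 13.4]
width: 0.197
finger_force: 61.3
```

Call:
step_arm(
  commands=[
    [0, 0, 0, 0.097, 0.039, 0, 1],
    [0, 0, 0, 0.184, 0.098, 0, 1],
    [0, 0, 0, 0.256, 0.173, 0, 1],
    [0, 0, 0, 0.312, 0.261, 0, 1],
    [0, 0, 0, 0.347, 0.36, 0, 1],
  ],
)

```text
time: 10.8
tcp_pos: [0.6063, 0.1113, 0.4015]
orientation: [[-0.905, 0.426, 0.0], [0.426, 0.905, -0.001], [-0.0, -0.0, -1.0]]
wrist_force: [-3.9, -0.7, 11.6]
width: 0.19
finger_force: 61.2
```

Call:
step_arm(
  commands=[
    [0, 0, 0, 0.015, 0.104, 0, 1],
    [0, 0, 0, 0.007, 0.208, 0, 1],
    [0, 0, 0, -0.022, 0.308, 0, 1],
    [0, 0, 0, -0.071, 0.401, 0, 1],
    [0, 0, 0, -0.138, 0.481, 0, 1],
  ],
)

```text
time: 11.3
tcp_pos: [0.5898, 0.1694, 0.4015]
orientation: [[-0.905, 0.425, 0.002], [0.425, 0.905, -0.0], [-0.002, 0.001, -1.0]]
wrist_force: [1.4, -3.0, 9.9]
width: 0.193
finger_force: 61.1
```

Forces are low. Second turn.

Call:
step_arm(
  commands=[
    [0, 0, 0, -0.082, 0.064, 0, 1],
    [0, 0, 0, -0.176, 0.11, 0, 1],
    [0, 0, 0, -0.278, 0.135, 0, 1],
    [0, 0, 0, -0.382, 0.139, 0, 1],
    [0, 0, 0, -0.485, 0.121, 0, 1],
  ],
)

```text
time: 11.8
tcp_pos: [0.5311, 0.1839, 0.4015]
orientation: [[-0.905, 0.425, 0.001], [0.425, 0.905, 0.001], [-0.001, 0.001, -1.0]]
wrist_force: [3.2, -1.8, 9.0]
width: 0.188
finger_force: 60.8
```

Call:
step_arm(
  commands=[
    [0, 0, 0, -0.097, -0.039, 0, 1],
    [0, 0, 0, -0.184, -0.098, 0, 1],
    [0, 0, 0, -0.256, -0.173, 0, 1],
    [0, 0, 0, -0.312, -0.261, 0, 1],
    [0, 0, 0, -0.347, -0.36, 0, 1],
  ],
)

```text
time: 12.3
tcp_pos: [0.4895, 0.1402, 0.4015]
orientation: [[-0.905, 0.425, 0.001], [0.425, 0.905, 0.001], [-0.001, 0.001, -1.0]]
wrist_force: [6.1, 0.6, 6.0]
width: 0.194
finger_force: 60.8
```

Call:
step_arm(
  commands=[
    [0, 0, 0, -0.015, -0.104, 0, 1],
    [0, 0, 0, -0.007, -0.208, 0, 1],
    [0, 0, 0, 0.022, -0.308, 0, 1],
    [0, 0, 0, 0.071, -0.401, 0, 1],
    [0, 0, 0, 0.138, -0.481, 0, 1],
  ],
)

```text
time: 12.8
tcp_pos: [0.5065, 0.0824, 0.4015]
orientation: [[-0.905, 0.425, 0.001], [0.425, 0.905, 0.002], [-0.0, 0.002, -1.0]]
wrist_force: [5.4, 10.8, 6.8]
width: 0.196
finger_force: 60.6
```

Call:
step_arm(
  commands=[
    [0, 0, 0, 0.082, -0.064, 0, 1],
    [0, 0, 0, 0.176, -0.11, 0, 1],
    [0, 0, 0, 0.278, -0.135, 0, 1],
    [0, 0, 0, 0.382, -0.139, 0, 1],
    [0, 0, 0, 0.485, -0.121, 0, 1],
  ],
)

```text
time: 13.3
tcp_pos: [0.5645, 0.0682, 0.4015]
orientation: [[-0.905, 0.425, -0.0], [0.425, 0.905, 0.001], [0.001, 0.001, -1.0]]
wrist_force: [-5.2, 8.0, 13.5]
width: 0.195
finger_force: 61.3
```

Call:
step_arm(
  commands=[
    [0, 0, 0, 0.097, 0.039, 0, 1],
    [0, 0, 0, 0.184, 0.098, 0, 1],
    [0, 0, 0, 0.256, 0.173, 0, 1],
    [0, 0, 0, 0.312, 0.261, 0, 1],
    [0, 0, 0, 0.347, 0.36, 0, 1],
  ],
)

```text
time: 13.8
tcp_pos: [0.6063, 0.1113, 0.4015]
orientation: [[-0.905, 0.426, 0.0], [0.426, 0.905, -0.001], [-0.0, -0.001, -1.0]]
wrist_force: [-4.4, -2.1, 12.6]
width: 0.193
finger_force: 61.3
```

Call:
step_arm(
  commands=[
    [0, 0, 0, 0.007, 0.04, 0, 1],
    [0, 0, 0, 0.012, 0.08, 0, 1],
    [0, 0, 0, 0.014, 0.113, 0, 1],
    [0, 0, 0, 0.014, 0.113, 0, 1],
    [0, 0, 0, 0.014, 0.113, 0, 1],
  ],
)

```text
time: 14.3
tcp_pos: [0.6079, 0.125, 0.4015]
orientation: [[-0.905, 0.425, 0.001], [0.425, 0.905, 0.001], [-0.001, 0.001, -1.0]]
wrist_force: [2.2, 3.5, 8.6]
width: 0.193
finger_force: 61.2
```

Run:
```python
from h import *
s=state(); p,d=eyes.read_camera("wrist"); q,_=eyes.read_camera("side"); print(s["tcp_pos"],s["time"],s["wrist_force"],s["width"],s["finger_force"])
cv2.imwrite("pics/w3.png",np.hstack([cv2.resize(p[:,:,::-1],(400,250)),cv2.resize(q[145:270,230:430,::-1],(400,250),interpolation=cv2.INTER_CUBIC)]))
```

```text
[0.6079 0.125  0.4015] 14.3 [2.2021 3.4758 8.6323] 0.1927435741998672 61.1930376291275
```

View pics/w3.png

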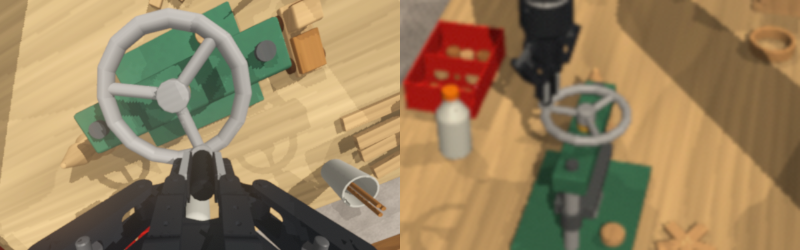

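The handle is still between the pads on the press's +x side, at the stop angle. The disc, star, truck and glue have not moved, so I'm handing in.

```bash
python3 -c "
from cell import sign_off; print(sign_off())"
```

```text
the job is handed in; nothing more can be done
None
```

I turned the wheel clockwise to its hard stop, backed it off two full counter-clockwise turns to within about 1°, and handed the job in at about 14 s with the gripper still holding the handle.

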